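Balance the centrifuge buckets

ROBOT

A 7-joint arm with a two-finger parallel gripper is mounted at the origin on the work surface. World frame = base frame: x ahead of the robot, y to its left, z up, the work surface at z = 0. Lengths are in m, angles in degrees, forces in N, time in s.
With the tool pointing down it reaches from about 0.425 to 0.875 m from the base axis. Payload 4.7 kg.
Tool frame: the origin (TCP) lies midway between the tips of the shut fingers; the grasp point (between the pads) lies 19 mm behind it; z points along the fingers, y is the line along which they close (so a half turn about z gives the same grasp; the last joint's range is limited). The gripper opens to 87 mm and grips with 3 to 60 N. Pads are 19 mm wide; open, the fingers measure 117 mm over their backs; the gripper's body (75 mm by 190 mm) begins 51 mm behind the grasp point.
Start: joints at [73.631, 18.392, -4.016, 83.108, 1.295, 78.541, -3.26], TCP at [0.192, -0.621, 0.223] pointing down, gripper open.
Joint ranges: [-163.93, 163.93], [-17.29, 119.83], [-79.2, 71.16], [3.27, 140.29], [-89.18, 269.18], [5.43, 117.66], [-154.24, 154.24]. Speed limits (degrees/s): [147.25, 147.25, 180, 180, 180, 180, 180].

INTERFACE

Orientations are given as [roll, pitch, yaw] about the fixed x, y, z axes, in that order (R = Rz(yaw) Ry(pitch) Rx(roll)).
In Python, from cell import env gives the robot as it stands. The module is installed in compiled form; this text tells all that it offers.
- The arm moves only by the tool send_rows, never from a script. Its argument "series" is a list of rows, each an object with "travel": the shift along the tool's x, y, z in cm, a list of three; "dr": the turn, a rotation vector about the tool's x, y, z in degrees, a list of three; "claw": the finger opening in cm, from 0 to 8.7. In form: [{"travel": [tx, ty, tz], "dr": [wx, wy, wz], "claw": claw}, ...]. A call has 1 to 12 rows; each row is the pose to reach, as a shift and turn from the pose commanded when the call began, along the tool's axes at that moment; what a row does not reach only later rows make up. A row lasts 1/12 s, in which the tool goes at most 41.7 mm and 7.16 degrees, less where a joint would pass 70% of its speed; a pose out of reach is approached as far as the arm can. A call with a gripper value outside its range is refused whole. The fingers move at their own pace and stop on an object; "grip_force" is the grip in N (left out, the last holds). Time passes only in rows, so rows that repeat a pose let the fingers close. It gives the time, the measured TCP pose, the force and the opening at its end, in the units of the state.
- env.get_obs(): the state, without advancing time (a new reading comes with each control period).
- env.read_camera(name): name is "side" or "top"; returns the picture (420x560x3 uint8, blue, green, red); there is no depth.
- env.calibration(name): a dict with "fx", "fy", "cx", "cy" (pixels), "distortion" ([k1, k2, p1, p2, k3] as OpenCV has them; the pictures are not rectified), "cam_to_world" (4x4, takes a point from camera to world coordinates). Camera axes: x right, y down, z forward; pixel columns grow to the right and rows downward; lengths in m; the calibration is good to about 2 mm. A picture is of the moment at which its call begins. calibration takes no time and is no camera call.
- env.sign_off(): hands the job in, once; it reports no verdict.
The state is a dict: "time_s": time; "qpos": joint angles; "joint_velocities": joint speeds; "effort": joint torques, N m; "tool_pos": TCP position; "tool_rot": TCP orientation; "force": force on the tool from outside, world axes, zero at the start; "wrist_torque": the same for the moment, N m; "grip_width": finger opening in m.
Only numpy, scipy, OpenCV 4.12 (cv2) and the standard library are available. Lean on these libraries where they do the work, as an engineer would, in place of code of your own. Each camera call takes 0.05 s, during which the arm holds its last target. There are 200 camera calls.

TASK

One of the two centrifuge buckets already holds a gold-capped tube. Take the gold-capped tube from the white rack and lower it, cap up, into the empty bucket until it is down on the bucket's floor or nearly so, then let go; do not drop it in from the rim. Leave the purple-capped and the red-capped tube standing in the rack.

Things in the scene. Friction and masses are not known exactly. Their poses are not given: they have to be found in the camera images.
- gold_center (a point): Loose upright tube, 108 mm tall, 22 g, 16 mm stem, amber filling; gold cap 19 mm across, its top 21 mm (grip there). Point: on its axis half-way up, 54 mm above the foot; z to the cap. At first it stands in a fixed white rack (60 x 224 mm, floor 6 mm, top grid 58 mm above the bench; one row of openings 50 mm apart), y along the row, x across it (free above the grid beside the tubes).
- bucket_floor (a point): The empty bucket: fixed upright aluminium cup on a black tray. Point: centre of its inner floor, 20 mm above the bench; z up. Bore 38 mm wide, wall 5 mm, rim 62 mm above this point. Its twin, which already holds a gold-capped tube of the same kind, stands 140 mm away along this y axis (either way). A tube let go in it leans up to 20 degrees: fine.
- purple_center (a point): Bystander in the rack: same kind of tube, purple cap, dark red filling. Point on its axis half-way up, 54 mm above its foot; z to the cap.
- red_center (a point): Bystander in the rack: same kind of tube, red cap, dark red filling. Point on its axis half-way up, 54 mm above its foot; z to the cap.

How it is judged (in metres and radians):
At the end, for the whole second after the job is handed in: The gold-capped tube is at rest, cap up, in the empty bucket: its centre within 20 mm of the bucket's axis, 35 to 62 mm above its floor, leaning under 0.5 rad. The purple and red tubes stand in the rack (moved under 25 mm, leaning under 0.3 rad) (horizontal distance between gold_center and bucket_floor below 0.02 m and z of gold_center in the frame of bucket_floor between 0.035 and 0.062 m and angle between gold_center's own z axis and vertical below 0.5 rad and linear speed of gold below 0.03 m/s and angle between each of purple_center, red_center's own z axis and vertical below 0.3 rad and distance of each of purple_center, red_center from where it was at the start of the episode below 0.025 m); the robot touches nothing.
It fails at once if the purple-capped or the red-capped tube is taken out of the rack or knocked over (moved more than 40 mm) (distance of any of purple_center, red_center from where it was at the start of the episode above 0.04 m).
It fails at once if the tube is dropped into the bucket from a height (falls faster than 0.8 m/s there, as from about 35 mm or more) (horizontal distance between gold_center and bucket_floor below 0.025 m and z of gold_center in the frame of bucket_floor below 0.11 m and linear speed of gold above 0.8 m/s).
It also fails if it takes over 38 s, if anything falls off the work surface, if the arm or the gripper's body presses on something with over 40 N, if the wrist force passes 120 N, or if a joint passes its speed limit or range.

## Working session

There is one attempt and no reset: what is moved stays moved. The work goes in short steps, Python scripts to look and compute and a tool call to move; the robot and the scene stay as the last step left them, time stands still between calls to the robot, and variables do not carry over. Pictures are saved under pics/ and viewed, on a budget of 10 in all, crops included, one or two more only if the job needs it, and the job is handed in when it is done.

Besides the shell and the picture viewer there is one more tool, called after "Request:" as name([rows], argument=value, ...), one row to a line, values as JSON. send_rows: Moves the arm, as the interface text tells. Its arguments: {"type":"object","properties":{"series":{"type":"array"},"grip_force":{"type":"number"}},"required":["series"]}

```bash
mkdir -p pics; python3 - <<'E'
from cell import env
import cv2,numpy as np
o=env.get_obs();print(o)
for n in("side","top"):
    cv2.imwrite(f"pics/{n}0.png",env.read_camera(n)); print(n,env.calibration(n))
E
```

```text
{'time_s': 0.0, 'qpos': array([73.63284481, 18.43833929, -4.01550922, 83.17528824,  1.29362836,
       78.54186958, -3.26033289]), 'joint_velocities': array([-0.00144686, -0.03001036, -0.02061366,  0.01883874,  0.00083414,
        0.11241959,  0.00997074]), 'effort': array([ 7.62102663e-04, -4.91290712e+01, -4.03326424e-01, -3.12525952e+01,
       -6.39219303e-02,  4.37965686e-02,  1.68632951e-04]), 'tool_pos': array([ 0.19173143, -0.62048775,  0.2214663 ]), 'tool_rot': array([-1.79889672e+02,  4.52132328e-03,  1.71762899e+01]), 'force': array([-0.43826614, -0.31412179, -0.42830854]), 'wrist_torque': array([-0.00753263, -0.02431755,  0.00824069]), 'grip_width': 0.08703719099057286}
side {'fx': 474.35132766703754, 'fy': 474.35132766703754, 'cx': 275.89215065742866, 'cy': 215.49687892797536, 'distortion': array([-0.01404445,  0.        ,  0.        ,  0.        ,  0.        ]), 'cam_to_world': array([[-0.92788011, -0.20186508,  0.31351075,  0.27505168],
       [-0.37247077,  0.54109312, -0.75397863,  0.63298047],
       [-0.01743655, -0.81637536, -0.57725838,  0.57374722],
       [ 0.        ,  0.        ,  0.        ,  1.        ]])}
top {'fx': 451.25639074474526, 'fy': 451.25639074474526, 'cx': 285.2181126653623, 'cy': 212.74834222007786, 'distortion': array([-0.13167476,  0.        ,  0.        ,  0.        ,  0.        ]), 'cam_to_world': array([[ 0.02365972, -0.99476738,  0.09938852,  0.4453543 ],
       [-0.99966422, -0.02249038,  0.01286951, -0.02332232],
       [-0.01056688, -0.09965963, -0.99496548,  1.06585105],
       [ 0.        ,  0.        ,  0.        ,  1.        ]])}
```

View pics/side0.png

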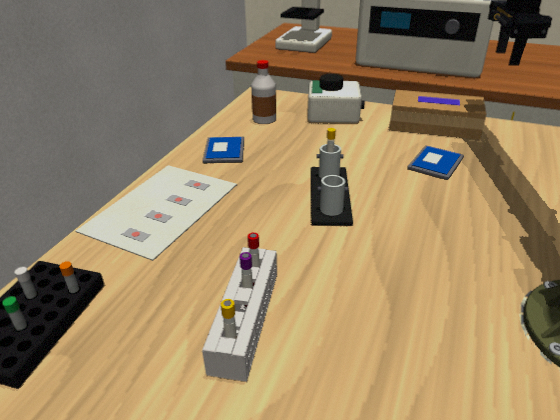

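View pics/top0.png

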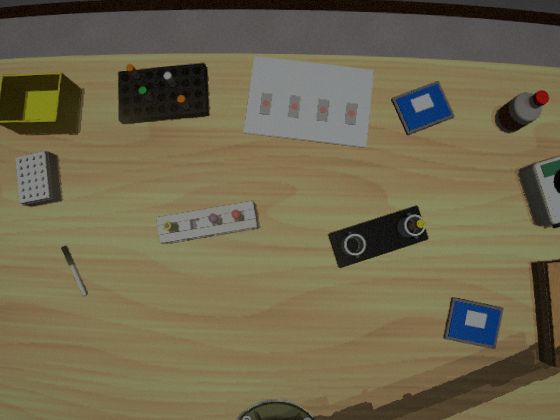

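The side view shows the rack with the gold cap at (228,307), purple (246,261) and red (253,240). The empty bucket's rim is at (332,183), with the full one behind at (330,155). In the top view the gold cap is at (168,227), purple (214,218), red (237,214), the empty bucket (354,244) and the full one (413,225).

```bash
cat > h.py <<'E'
import cv2,numpy as np
from cell import env
def ray(n,uv):
    c=env.calibration(n);K=np.array([[c["fx"],0,c["cx"]],[0,c["fy"],c["cy"]],[0,0,1]])
    p=cv2.undistortPoints(np.array([[uv]],float),K,c["distortion"])[0,0]
    T=c["cam_to_world"];return T[:3,3],T[:3,:3]@np.r_[p,1]
def plane(n,uv,z):
    o,d=ray(n,uv);return o+d*(z-o[2])/d[2]
def tri(a,b):
    (o,d),(p,e)=ray("side",a),ray("top",b)
    s=np.linalg.lstsq(np.c_[d,-e],p-o,rcond=None)[0]
    return (o+d*s[0]+p+e*s[1])/2,np.linalg.norm(o+d*s[0]-p-e*s[1])
HUE=dict(gold=(18,34),purple=(125,155),red=(170,190))
def blob(img,col,near,r=14,smin=110):
    h=cv2.cvtColor(img,cv2.COLOR_BGR2HSV).astype(int);lo,hi=HUE[col]
    H=h[...,0]+(180*(h[...,0]<10) if col=="red" else 0)
    m=((H>=lo)&(H<=hi)&(h[...,1]>smin)&(h[...,2]>50)).astype(np.uint8)
    w=np.zeros_like(m);cv2.circle(w,near,r,1,-1);m&=w
    n,l,s,c=cv2.connectedComponentsWithStats(m)
    i=1+np.argmax(s[1:,4]) ;return c[i],s[i]
E
python3 - <<'E'
from h import *
S,T=cv2.imread("pics/side0.png"),cv2.imread("pics/top0.png")
for c,a,b,sm in(("gold",(228,307),(168,227),150),("purple",(246,261),(214,218),60),("red",(253,240),(237,214),80)):
    ca,sa=blob(S,c,a,14,sm);cb,sb=blob(T,c,b,9,sm)
    print(c,ca,sa,cb,sb,tri(ca,cb),plane("side",ca,.104),plane("top",cb,.112))
# rim circle in rectangular crops, enlarged
a=cv2.resize(S[120:230,290:370],None,fx=5,fy=5,interpolation=2);b=cv2.resize(T[205:270,325:395],None,fx=5,fy=5,interpolation=2)
o=np.zeros((550,750,3),np.uint8);o[:,:400]=a;o[:325,400:]=b
cv2.imwrite("pics/crop1.png",o)
for uv in((354,244),(413,226)):print("rim top",plane("top",uv,.082))
for uv in((332.5,183),):print("rim side",plane("side",uv,.082))
# rack & tray rects from top
g=cv2.cvtColor(T,cv2.COLOR_BGR2HSV)
for nm,m,(x0,y0,x1,y1),z in(("tray",g[...,2]<45,(315,195,440,275),.01),("rack",(g[...,1]<50)&(g[...,2]>110),(145,190,270,255),.058)):
    q=np.zeros(m.shape,np.uint8);q[y0:y1,x0:x1]=m[y0:y1,x0:x1]
    c=max(cv2.findContours(cv2.morphologyEx(q,cv2.MORPH_CLOSE,np.ones((5,5))),0,1)[0],key=cv2.contourArea)
    P=np.array([plane("top",p,z)[:2] for p in c[:,0]],np.float32);print(nm,cv2.minAreaRect(P))
E
```

```text
gold [227.75       309.07843137] [220 299  15  20 204] [166.88461538 225.61538462] [163 222   8   8  26] (array([0.50852904, 0.24454448, 0.1043968 ]), np.float64(0.0018461854404824465)) [0.50964899 0.24442749 0.104     ] [0.50717865 0.24205464 0.112     ]
purple [245.43421053 260.625     ] [240 252  12  18 152] [212.1875 219.125 ] [209 216   7   6  16] (array([0.52619163, 0.14644025, 0.10542365]), np.float64(0.004694222456739804)) [0.52931118 0.14545073 0.104     ] [0.52345248 0.14440413 0.112     ]
red [252.95512821 240.61538462] [247 232  12  17 156] [235.39534884 213.76744186] [232 210   8   9  43] (array([0.53774374, 0.09641937, 0.10385085]), np.float64(0.0019358964155698978)) [0.53863169 0.09677649 0.104     ] [0.53605628 0.09506065 0.112     ]
rim top [ 0.47854976 -0.16218215  0.082     ]
rim top [ 0.52067277 -0.29263614  0.082     ]
rim side [ 0.4785386  -0.15201556  0.082     ]
tray ((0.5004633665084839, -0.2293342649936676), (0.08312265574932098, 0.2234097123146057), 18.99542808532715)
rack ((0.5200794339179993, 0.16839055716991425), (0.06307133287191391, 0.223787322640419), 10.976261138916016)
```

View pics/crop1.png

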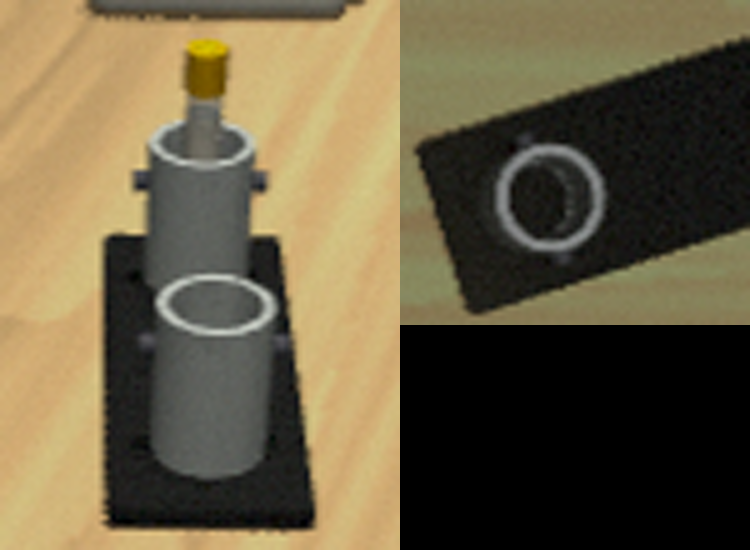

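```bash
cat >> h.py <<'E'
from scipy.spatial.transform import Rotation as Ro
def go(p,yaw,o=None):
    "tool-frame cm shift and rotvec deg from the measured pose to p, pointing down, yaw"
    o=o or env.get_obs();R=Ro.from_euler("xyz",o["tool_rot"],degrees=True);G=Ro.from_euler("xyz",[180,0,yaw],degrees=True)
    print("from",o["tool_pos"].round(4),o["tool_rot"].round(2),"travel",(R.inv().apply(np.array(p)-o["tool_pos"])*100).round(2),"dr",(R.inv()*G).as_rotvec(degrees=True).round(2))
E
python3 - <<'E'
from h import *
print(plane("top",(354.8,244.6),.082),plane("side",(333.4,180.8),.082))
go((.5,-.25,.25),101)
E
```

```text
[ 0.47727818 -0.16394919  0.082     ] [ 0.47922739 -0.16073385  0.082     ]
from [ 0.1918 -0.6206  0.2216] [-1.799e+02  1.000e-02  1.718e+01] travel [ 40.39 -26.3   -2.8 ] dr [-8.000e-02 -6.000e-02 -8.382e+01]
```

Request:
send_rows([
  {"travel": [40.4,-26.3,-2.8],"dr": [0,0,-83.8],"claw": 8.7},
  {"travel": [40.4,-26.3,-2.8],"dr": [0,0,-83.8],"claw": 8.7},
  {"travel": [40.4,-26.3,-2.8],"dr": [0,0,-83.8],"claw": 8.7},
  {"travel": [40.4,-26.3,-2.8],"dr": [0,0,-83.8],"claw": 8.7},
  {"travel": [40.4,-26.3,-2.8],"dr": [0,0,-83.8],"claw": 8.7},
  {"travel": [40.4,-26.3,-2.8],"dr": [0,0,-83.8],"claw": 8.7},
  {"travel": [40.4,-26.3,-2.8],"dr": [0,0,-83.8],"claw": 8.7},
  {"travel": [40.4,-26.3,-2.8],"dr": [0,0,-83.8],"claw": 8.7},
  {"travel": [40.4,-26.3,-2.8],"dr": [0,0,-83.8],"claw": 8.7},
  {"travel": [40.4,-26.3,-2.8],"dr": [0,0,-83.8],"claw": 8.7},
  {"travel": [40.4,-26.3,-2.8],"dr": [0,0,-83.8],"claw": 8.7},
  {"travel": [40.4,-26.3,-2.8],"dr": [0,0,-83.8],"claw": 8.7},
])

```text
time_s: 1.1
tool_pos: [0.503, -0.2451, 0.2508]
tool_rot: [179.9, -0.1, 101.6]
force: [0.2, 0.5, -0.1]
grip_width: 0.0869
```

```bash
python3 - <<'E'
from h import *
go((.5085,.244,.2),101)
E
```

```text
from [ 0.503  -0.2451  0.2508] [ 1.7990e+02 -8.0000e-02  1.0164e+02] travel [47.79 10.4   5.17] dr [ 0.1  -0.08  0.64]
```

Request:
send_rows([
  {"travel": [47.8,10.4,5.2],"dr": [0,0,0],"claw": 8.7},
  {"travel": [47.8,10.4,5.2],"dr": [0,0,0],"claw": 8.7},
  {"travel": [47.8,10.4,5.2],"dr": [0,0,0],"claw": 8.7},
  {"travel": [47.8,10.4,5.2],"dr": [0,0,0],"claw": 8.7},
  {"travel": [47.8,10.4,5.2],"dr": [0,0,0],"claw": 8.7},
  {"travel": [47.8,10.4,5.2],"dr": [0,0,0],"claw": 8.7},
  {"travel": [47.8,10.4,5.2],"dr": [0,0,0],"claw": 8.7},
  {"travel": [47.8,10.4,5.2],"dr": [0,0,0],"claw": 8.7},
  {"travel": [47.8,10.4,5.2],"dr": [0,0,0],"claw": 8.7},
  {"travel": [47.8,10.4,5.2],"dr": [0,0,0],"claw": 8.7},
  {"travel": [47.8,10.4,5.2],"dr": [0,0,0],"claw": 8.7},
  {"travel": [47.8,10.4,5.2],"dr": [0,0,0],"claw": 8.7},
])

```text
time_s: 2.1
tool_pos: [0.5103, 0.2418, 0.1981]
tool_rot: [-180.0, -0.0, 101.1]
force: [0.6, -1.2, 0.2]
grip_width: 0.087
```

```bash
python3 - <<'E'
from h import *
for _ in range(4): env.read_camera("top")
cv2.imwrite("pics/side2.png",env.read_camera("side")[200:400,120:400].repeat(2,0).repeat(2,1))
go((.5085,.244,.0845),101)
E
```

```text
from [0.5112 0.2378 0.198 ] [-1.7993e+02  5.0000e-02  1.0098e+02] travel [ 0.67 -0.14 11.35] dr [-0.07  0.05 -0.02]
```

View pics/side2.png

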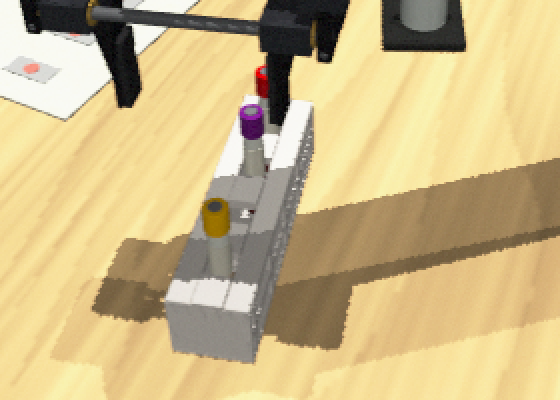

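The open fingers hang above the rack, left and right of the row. The gold cap is at (215,215) in the crop, nearer the camera because the tool is still high; the directions agree. Lower now.

Request:
send_rows([
  {"travel": [0.7,-0.14,2.5],"dr": [0,0,0],"claw": 8.7},
  {"travel": [0.7,-0.14,5],"dr": [0,0,0],"claw": 8.7},
  {"travel": [0.7,-0.14,7.5],"dr": [0,0,0],"claw": 8.7},
  {"travel": [0.7,-0.14,9.5],"dr": [0,0,0],"claw": 8.7},
  {"travel": [0.7,-0.14,10.8],"dr": [0,0,0],"claw": 8.7},
  {"travel": [0.7,-0.14,11.3],"dr": [0,0,0],"claw": 8.7},
  {"travel": [0.7,-0.14,11.3],"dr": [0,0,0],"claw": 8.7},
  {"travel": [0.7,-0.14,11.3],"dr": [0,0,0],"claw": 8.7},
])

```text
time_s: 3.02
tool_pos: [0.5094, 0.2448, 0.0864]
tool_rot: [179.9, 0.0, 100.9]
force: [-0.4, 0.2, -0.1]
grip_width: 0.0869
```

```bash
python3 - <<'E'
from h import *
cv2.imwrite("pics/side3.png",env.read_camera("side")[200:400,120:400].repeat(2,0).repeat(2,1))
go((.5085,.244,.0845),101)
E
```

```text
from [0.5096 0.2453 0.0868] [ 1.7988e+02 -1.0000e-02  1.0094e+02] travel [-0.1  -0.14  0.23] dr [ 0.12 -0.01 -0.06]
```

View pics/side3.png

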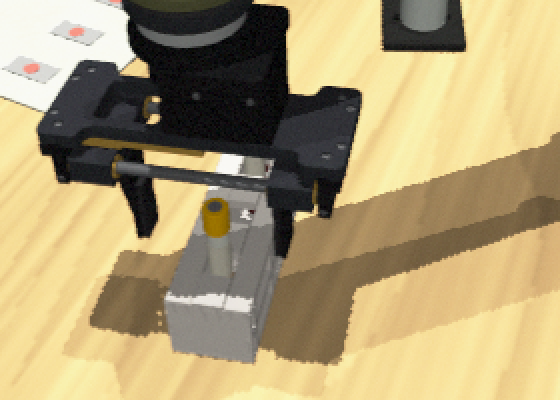

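The fingertips at (145,225) and (285,245) bracket the gold cap at (215,215), level with it. Close.

Request:
send_rows([
  {"travel": [-0.1,-0.1,0.2],"dr": [0,0,0],"claw": 8.7},
  {"travel": [-0.1,-0.1,0.2],"dr": [0,0,0],"claw": 5},
  {"travel": [-0.1,-0.1,0.2],"dr": [0,0,0],"claw": 3},
  {"travel": [-0.1,-0.1,0.2],"dr": [0,0,0],"claw": 1},
  {"travel": [-0.1,-0.1,0.2],"dr": [0,0,0],"claw": 1},
  {"travel": [-0.1,-0.1,0.2],"dr": [0,0,0],"claw": 1},
  {"travel": [-0.1,-0.1,0.2],"dr": [0,0,0],"claw": 1},
  {"travel": [-0.1,-0.1,0.2],"dr": [0,0,0],"claw": 1},
  {"travel": [-0.1,-0.1,0.2],"dr": [0,0,0],"claw": 1},
  {"travel": [-0.1,-0.1,0.2],"dr": [0,0,0],"claw": 1},
], grip_force=15)

```text
time_s: 3.9
tool_pos: [0.5078, 0.2441, 0.0835]
tool_rot: [-180.0, 0.0, 101.0]
force: [0.2, 0.5, -0.4]
grip_width: 0.0346
```

Request:
send_rows([
  {"travel": [0,0,0],"dr": [0,0,0],"claw": 1},
  {"travel": [0,0,0],"dr": [0,0,0],"claw": 1},
  {"travel": [0,0,0],"dr": [0,0,0],"claw": 1},
  {"travel": [0,0,0],"dr": [0,0,0],"claw": 1},
  {"travel": [0,0,0],"dr": [0,0,0],"claw": 1},
  {"travel": [0,0,0],"dr": [0,0,0],"claw": 1},
  {"travel": [0,0,0],"dr": [0,0,0],"claw": 1},
])

```text
time_s: 4.48
tool_pos: [0.5078, 0.244, 0.0835]
tool_rot: [-180.0, 0.0, 101.0]
force: [-0.2, -0.4, -0.1]
grip_width: 0.018
```

Request:
send_rows([
  {"travel": [0,0,0],"dr": [0,0,0],"claw": 1},
  {"travel": [0,0,0],"dr": [0,0,0],"claw": 1},
  {"travel": [0,0,-1],"dr": [0,0,0],"claw": 1},
  {"travel": [0,0,-3],"dr": [0,0,0],"claw": 1},
  {"travel": [0,0,-5.5],"dr": [0,0,0],"claw": 1},
  {"travel": [0,0,-8],"dr": [0,0,0],"claw": 1},
  {"travel": [0,0,-10.5],"dr": [0,0,0],"claw": 1},
  {"travel": [0,0,-13],"dr": [0,0,0],"claw": 1},
  {"travel": [0,0,-14.5],"dr": [0,0,0],"claw": 1},
  {"travel": [0,0,-15],"dr": [0,0,0],"claw": 1},
  {"travel": [0,0,-15],"dr": [0,0,0],"claw": 1},
  {"travel": [0,0,-15],"dr": [0,0,0],"claw": 1},
])

```text
time_s: 5.48
tool_pos: [0.5075, 0.2438, 0.233]
tool_rot: [-180.0, 0.0, 101.0]
force: [-0.3, 0.2, 0.5]
grip_width: 0.0181
```

```bash
python3 - <<'E'
from h import *
I=env.read_camera("side");cv2.imwrite("pics/side4f.png",I)
cv2.imwrite("pics/side4.png",I[120:400,120:400].repeat(2,0).repeat(2,1))
go((.478,-.1625,.2335),75)
E
```

```text
from [0.5072 0.2436 0.2324] [-1.7989e+02  3.0000e-02  1.0098e+02] travel [-39.31 -10.6   -0.07] dr [-0.1   0.06 25.98]
```

View pics/side4.png

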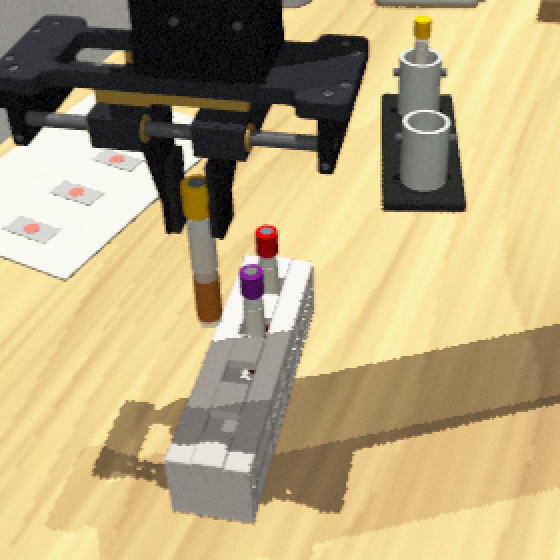

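```bash
python3 - <<'E'
from h import *
I=cv2.imread("pics/side4f.png")
c,s=blob(I,"gold",(217,219),16,150);print(c,s)
print("cap",plane("side",c,.251),"foot",plane("side",(224,280.5),.154))
# amber filling centroid
h=cv2.cvtColor(I,cv2.COLOR_BGR2HSV)
c0,s0=blob(cv2.imread("pics/side0.png"),"gold",(228,307),14,150);print(c0,"cap at start z.1035",plane("side",c0,.1035))
E
```

```text
[216.97307692 219.35384615] [210 207  15  23 260]
cap [0.51203411 0.24278463 0.251     ] foot [0.51164585 0.24269443 0.154     ]
[227.75       309.07843137] cap at start z.1035 [0.5098987  0.24401391 0.1035    ]
```

The tube is held upright with the cap centred between the pads (crop cap at (195,198), foot at (208,322)). Purple and red are still standing. Carry it to the bucket at constant height.

Request:
send_rows([
  {"travel": [-2,-0.5,0],"dr": [0,0,2],"claw": 1},
  {"travel": [-5.5,-1.5,0],"dr": [0,0,4],"claw": 1},
  {"travel": [-9,-2.4,0],"dr": [0,0,7],"claw": 1},
  {"travel": [-12.5,-3.4,0],"dr": [0,0,9],"claw": 1},
  {"travel": [-16,-4.3,0],"dr": [0,0,12],"claw": 1},
  {"travel": [-19.5,-5.3,0],"dr": [0,0,14],"claw": 1},
  {"travel": [-23,-6.2,0],"dr": [0,0,16],"claw": 1},
  {"travel": [-26.5,-7.1,0],"dr": [0,0,18],"claw": 1},
  {"travel": [-30,-8.1,0],"dr": [0,0,21],"claw": 1},
  {"travel": [-33.5,-9,0],"dr": [0,0,23],"claw": 1},
  {"travel": [-37,-10,0],"dr": [0,0,25],"claw": 1},
  {"travel": [-39.3,-10.6,0],"dr": [0,0,26],"claw": 1},
])

```text
time_s: 6.53
tool_pos: [0.4767, -0.166, 0.2319]
tool_rot: [-179.8, 0.1, 74.7]
force: [0.7, -0.5, -0.9]
grip_width: 0.0184
```

```bash
python3 - <<'E'
from h import *
for _ in range(6): I=env.read_camera("side")
cv2.imwrite("pics/side5f.png",I)
cv2.imwrite("pics/side5.png",cv2.resize(I[60:240,240:420],None,fx=3.3,fy=3.3))
go((.478,-.1625,.15),75)
E
```

```text
from [ 0.4788 -0.16    0.233 ] [-1.7994e+02 -6.0000e-02  7.5150e+01] travel [-0.27 -0.01  8.3 ] dr [-0.06 -0.06  0.15]
```

View pics/side5.png

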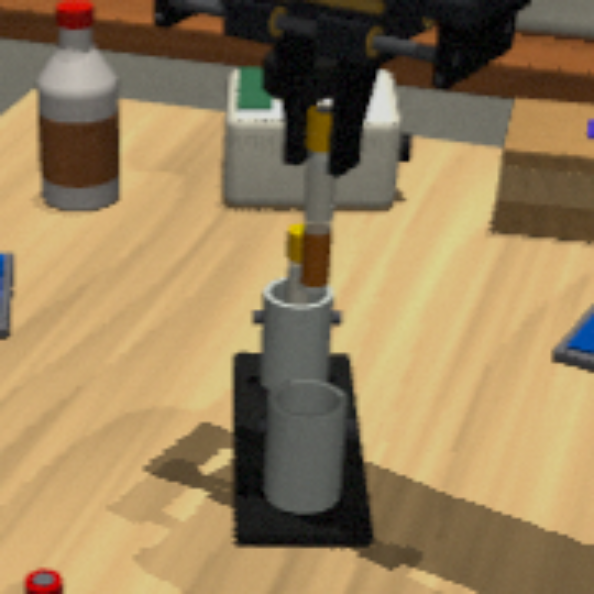

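```bash
python3 - <<'E'
from h import *
f=(240+314/3.3,60+284/3.3);print("foot",plane("side",f,.154))
c,s=blob(cv2.imread("pics/side5f.png"),"gold",(337,99),9,150);print(c,"cap",plane("side",c,.2515))
print("rim",plane("side",(240+308/3.3,60+397/3.3),.082))
go((.478,-.1625,.15),75)
E
```

```text
foot [ 0.48233402 -0.17003637  0.154     ]
[336.10638298  98.96808511] cap [ 0.48373115 -0.16209388  0.2515    ]
rim [ 0.47988912 -0.1625347   0.082     ]
from [ 0.4788 -0.16    0.233 ] [-1.7994e+02 -6.0000e-02  7.5150e+01] travel [-0.27 -0.01  8.3 ] dr [-0.06 -0.06  0.15]
```

The foot at (313,283) in the crop hangs over the empty bucket, whose rim centre is at (308,397); in this camera the tube sits about 3 mm too far in +x. I correct that and lower part-way into the bore.

Request:
send_rows([
  {"travel": [-0.2,-0.3,0.5],"dr": [0,0,0],"claw": 1},
  {"travel": [-0.2,-0.3,2],"dr": [0,0,0],"claw": 1},
  {"travel": [-0.2,-0.3,3.5],"dr": [0,0,0],"claw": 1},
  {"travel": [-0.2,-0.3,5],"dr": [0,0,0],"claw": 1},
  {"travel": [-0.2,-0.3,6],"dr": [0,0,0],"claw": 1},
  {"travel": [-0.2,-0.3,7],"dr": [0,0,0],"claw": 1},
  {"travel": [-0.2,-0.3,8],"dr": [0,0,0],"claw": 1},
  {"travel": [-0.2,-0.3,9],"dr": [0,0,0],"claw": 1},
  {"travel": [-0.2,-0.3,9.5],"dr": [0,0,0],"claw": 1},
  {"travel": [-0.2,-0.3,9.5],"dr": [0,0,0],"claw": 1},
  {"travel": [-0.2,-0.3,9.5],"dr": [0,0,0],"claw": 1},
])

```text
time_s: 7.75
tool_pos: [0.4753, -0.1631, 0.1385]
tool_rot: [-180.0, -0.0, 75.0]
force: [-0.2, -0.3, -1.0]
grip_width: 0.0185
```

```bash
python3 - <<'E'
from h import *
I=env.read_camera("side")
cv2.imwrite("pics/side6.png",cv2.resize(I[100:230,270:400],None,fx=4,fy=4))
print(env.get_obs()["force"],env.get_obs()["wrist_torque"])
go((.476,-.1615,.0985),75)
E
```

```text
[-0.64622569  0.82824068  0.53824827] [ 0.0209383  -0.05750562  0.01059165]
from [ 0.4756 -0.1632  0.1389] [179.96   0.    74.98] travel [ 0.18 -0.    4.04] dr [ 0.04  0.   -0.02]
```

View pics/side6.png

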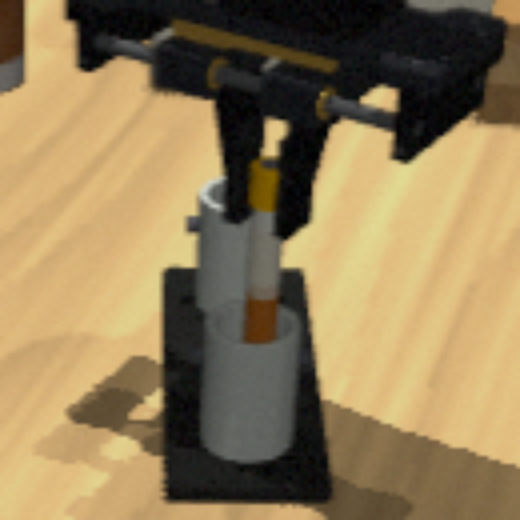

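The foot is inside the bore, hidden by the near lip at (260,342), about 4 mm right of the rim centre at (251,320). There is no contact force. I shift about 3 mm and lower slowly to just above the floor.

Request:
send_rows([
  {"travel": [0.2,0.2,0.4],"dr": [0,0,0],"claw": 1},
  {"travel": [0.2,0.2,0.9],"dr": [0,0,0],"claw": 1},
  {"travel": [0.2,0.2,1.4],"dr": [0,0,0],"claw": 1},
  {"travel": [0.2,0.2,1.9],"dr": [0,0,0],"claw": 1},
  {"travel": [0.2,0.2,2.4],"dr": [0,0,0],"claw": 1},
  {"travel": [0.2,0.2,2.9],"dr": [0,0,0],"claw": 1},
  {"travel": [0.2,0.2,3.3],"dr": [0,0,0],"claw": 1},
  {"travel": [0.2,0.2,3.6],"dr": [0,0,0],"claw": 1},
  {"travel": [0.2,0.2,3.8],"dr": [0,0,0],"claw": 1},
  {"travel": [0.2,0.2,3.8],"dr": [0,0,0],"claw": 1},
  {"travel": [0.2,0.2,3.8],"dr": [0,0,0],"claw": 1},
])

```text
time_s: 8.72
tool_pos: [0.4777, -0.1617, 0.1006]
tool_rot: [180.0, 0.0, 75.0]
force: [0.1, 0.2, -1.0]
grip_width: 0.0182
```

Request:
send_rows([
  {"travel": [0,0,0.1],"dr": [0,0,0],"claw": 1},
  {"travel": [0,0,0.2],"dr": [0,0,0],"claw": 1},
  {"travel": [0,0,0.2],"dr": [0,0,0],"claw": 1},
  {"travel": [0,0,0.2],"dr": [0,0,0],"claw": 2.1},
  {"travel": [0,0,0.2],"dr": [0,0,0],"claw": 2.5},
  {"travel": [0,0,0.2],"dr": [0,0,0],"claw": 3},
  {"travel": [0,0,0.2],"dr": [0,0,0],"claw": 5},
  {"travel": [0,0,0.2],"dr": [0,0,0],"claw": 8.7},
  {"travel": [0,0,0.2],"dr": [0,0,0],"claw": 8.7},
  {"travel": [0,0,0.2],"dr": [0,0,0],"claw": 8.7},
  {"travel": [0,0,0.2],"dr": [0,0,0],"claw": 8.7},
  {"travel": [0,0,0.2],"dr": [0,0,0],"claw": 8.7},
])

```text
time_s: 9.72
tool_pos: [0.4776, -0.1617, 0.0985]
tool_rot: [-180.0, 0.0, 75.0]
force: [-0.3, 0.7, -0.4]
grip_width: 0.0621
```

Request:
send_rows([
  {"travel": [0,0,0],"dr": [0,0,0],"claw": 8.7},
  {"travel": [0,0,0],"dr": [0,0,0],"claw": 8.7},
  {"travel": [0,0,0],"dr": [0,0,0],"claw": 8.7},
  {"travel": [0,0,0],"dr": [0,0,0],"claw": 8.7},
  {"travel": [0,0,0],"dr": [0,0,0],"claw": 8.7},
  {"travel": [0,0,0],"dr": [0,0,0],"claw": 8.7},
])

```text
time_s: 10.22
tool_pos: [0.4776, -0.1617, 0.0985]
tool_rot: [180.0, 0.0, 75.0]
force: [0.3, -0.4, -0.0]
grip_width: 0.0868
```

```bash
python3 - <<'E'
from h import *
I=env.read_camera("side")
cv2.imwrite("pics/side7.png",cv2.resize(I[100:230,270:400],None,fx=4,fy=4))
E
```

```text
(no output)
```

View pics/side7.png

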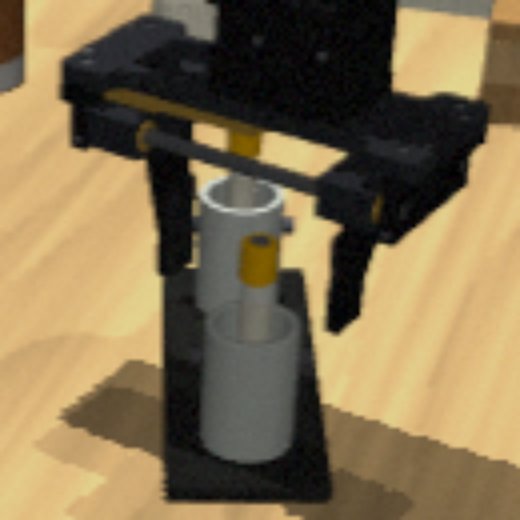

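The tube stands free in the bucket, cap at (259,260), with the fingers clear of it on both sides. Rise straight up.

Request:
send_rows([
  {"travel": [0,0,-1],"dr": [0,0,0],"claw": 8.7},
  {"travel": [0,0,-3],"dr": [0,0,0],"claw": 8.7},
  {"travel": [0,0,-6],"dr": [0,0,0],"claw": 8.7},
  {"travel": [0,0,-9],"dr": [0,0,0],"claw": 8.7},
  {"travel": [0,0,-12],"dr": [0,0,0],"claw": 8.7},
  {"travel": [0,0,-14],"dr": [0,0,0],"claw": 8.7},
  {"travel": [0,0,-15],"dr": [0,0,0],"claw": 8.7},
  {"travel": [0,0,-15],"dr": [0,0,0],"claw": 8.7},
  {"travel": [0,0,-15],"dr": [0,0,0],"claw": 8.7},
  {"travel": [0,0,-15],"dr": [0,0,0],"claw": 8.7},
])

```text
time_s: 11.1
tool_pos: [0.4767, -0.1614, 0.2469]
tool_rot: [-179.8, -0.0, 75.0]
force: [-0.2, 0.1, 0.2]
grip_width: 0.087
```

```bash
python3 - <<'E'
from h import *
I=env.read_camera("side")
cv2.imwrite("pics/side8.png",cv2.resize(I[90:330,180:420],None,fx=2.4,fy=2.4))
S=cv2.imread("pics/side0.png")
for n,p,sm in(("purple",(246,261),60),("red",(253,240),80)):
    print(n,blob(S,n,p,14,sm)[0],blob(I,n,p,14,sm)[0])
c=blob(I,"gold",(335,163),12,150)[0];print("gold",c,plane("side",c,.1175),env.get_obs()["tool_pos"])
E
```

```text
purple [245.43421053 260.625     ] [245.68125 260.9    ]
red [252.95512821 240.61538462] [253.02614379 240.73856209]
gold [334.24509804 165.05882353] [ 0.47956778 -0.16117364  0.1175    ] [ 0.47661655 -0.161427    0.24673429]
```

View pics/side8.png

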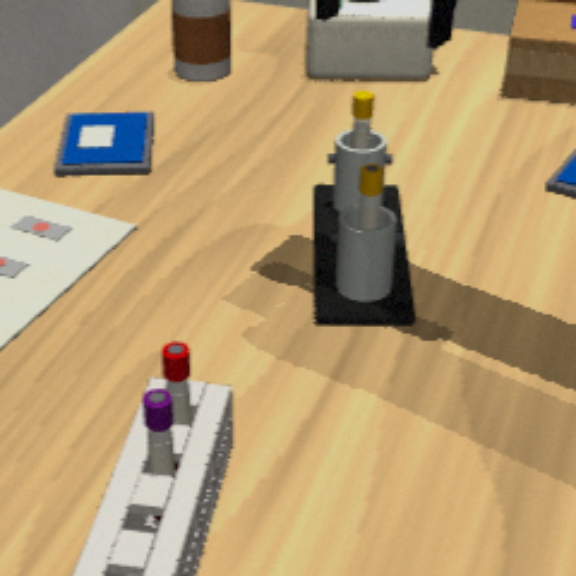

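The gold tube stands upright in the empty bucket with its cap at (371,180). Red at (176,362) and purple at (158,410) have not moved, and the arm is clear.

```bash
python3 -c "
from cell import env
env.sign_off()"
```

```text
the job is handed in; nothing more can be done
```

The gold-capped tube from the rack now stands cap up in the empty bucket, and I have handed the job in; no verdict comes back. I gripped it by the cap, lifted it straight out and lowered it until its foot was about 1 mm above the floor by the tool height. Then I let go and raised the gripper clear, about 11 s into the 38 s allowed.

- **Gold tube:** the last side view puts its cap within about 2 mm of the bucket's axis. It looks upright, at the height expected for a tube on the floor.
- **Purple and red tubes:** their caps moved less than 0.4 px from the first picture, so both stand as they did.
- **Forces:** the readings stayed near 1 N, which is noise level.
- **Disagreement:** the side camera put the held tube up to 5 mm off in x from the tool position. I corrected the aim by the bucket rim in the same view, once too far and then back by about 3 mm. The bore left about 11 mm of room on each side, so it did no harm.

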